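Sieve the chimney fill under the extraction hood

ROBOT

A 7-joint arm with a two-finger parallel gripper is mounted at the origin on the work surface. World frame = base frame: x ahead of the robot, y to its left, z up, the work surface at z = 0. Lengths are in m, angles in rad, forces in N, time in s.
With the tool pointing down it reaches from about 0.35 to 0.9 m from the base axis. Payload 8.1 kg.
Tool frame: the origin (TCP) lies midway between the tips of the shut fingers; the grasp point (between the pads) lies arm.grasp_offset behind it (arm.grasp_offset is the distance from the TCP to the grasp point, in m); z points along the fingers, y is the line along which they close (so a half turn about z gives the same grasp; the last joint's range is limited). The gripper opens to 92 mm and grips with 3 to 60 N. Pads are 19 mm wide; open, the fingers measure 130 mm over their backs; the gripper's body (75 mm by 190 mm) begins 47 mm behind the grasp point.
Start: joints at [1.027, 0.434, 0.025, 1.573, -0.012, 1.134, -0.075], TCP at [0.267, -0.565, 0.227] pointing down, gripper open.
Joint ranges: [-2.62, 2.62], [-0.44, 2.09], [-1.27, 1.32], [0.08, 2.57], [-1.32, 4.46], [0.12, 2], [-2.74, 2.74]. Speed limits (rad/s): [2.22, 2.22, 3.01, 3.01, 3.14, 3.14, 3.14].

INTERFACE

Orientations are given as a rotation vector (axis times angle).
In Python, from cell import observe, imaging, arm gives the robot as it stands.
- The arm moves only by the tool apply_moves, never from a script. Its argument "commands" is a list of rows, each a list of 5 numbers: the opening in per cent of the stroke, from 0 (shut) to 100 (fully open), then the shift along the world's x, y, z in units of 0.06 m (1.0 is 0.06 m), then the turn about the world's z in units of 0.5 rad (1.0 is 0.5 rad). A call has 1 to 12 rows; each row shifts and turns the commanded pose from where the row before left it; what a row does not reach is not made up. A row lasts 1/8 s, in which the tool goes at most 62.5 mm and 10.7 degrees, less where a joint would pass 70% of its speed; a pose out of reach is approached as far as the arm can. A call with a number of a shift or a turn outside -1 to 1 is refused whole. A call with a gripper value outside its range is refused whole. The fingers move at their own pace and stop on an object; "newtons" is the grip in N (left out, the last holds). Time passes only in rows, so rows that do not move let the fingers close. It gives the time, the measured TCP pose, the force, the opening and the grip force at its end, in the units of the state.
- observe(): the state, without advancing time (a new reading comes with each control period).
- imaging.get_image(name): name is "side" or "top" or "wrist"; returns (picture, depth): 420x560x3 uint8, red, green, blue; 420x560 float32, m along the optical axis (not along the pixel's ray), 0 where there is no reading.
- imaging.camera_params(name): a dict with "camera_matrix" (3x3 intrinsics, pixels), "origin" and "rotation" of the camera in the world; the wrist camera has in their place "tool_from_camera" (4x4, takes a point from camera to tool coordinates, whose origin is the TCP and whose axes are the flange's). Camera axes: x right, y up, looking along -z (the intrinsics and any distortion apply to the point x, -y, -z); pixel columns grow to the right and rows downward; lengths in m; the calibration is good to about 2 mm. A picture is of the moment at which its call begins: read the wrist's pose just before it. camera_params takes no time and is no camera call.
- arm.sign_off(): hands the job in; it is judged then, once.
The state is a dict: "clock": time; "joints": joint angles; "dq": joint speeds; "joint_efforts": joint torques, N m; "position": TCP position; "ee_rot": TCP orientation; "force": force on the tool from outside, world axes, zero at the start; "ft_torque": the same for the moment, N m; "width": opening from 0.0 (shut) to 1.0 (fully open); "gripper_force": force on a finger pad.
Only numpy, scipy, OpenCV 4.12 (cv2) and the standard library are available. Lean on these libraries where they do the work, as an engineer would, in place of code of your own. Each camera call takes 0.05 s, during which the arm holds its last target. There are 200 camera calls.

TASK

Take the wooden stirring stick out of its pot and stir the clay fill round on the bench sieve with its foot, at least three full turns and then as long as it takes, until every small round pellet has dropped through the slotted plate into the catch box, while all the coarse lumps stay on the sieve. Slant the stick in from the open side so that neither it nor you knock the clear extraction hood that hangs over the sieve. Then stand the stick back in the pot it came from and let go; leave the other things on the bench where they are.

Things in the scene. Friction and masses are not known exactly. Their poses are not given: they have to be found in the camera images.
- stick: wooden stirring stick 250 mm long, 60 g: square shaft 18 x 18 mm, flats facing its x and y axes; its foot (lowest 40 mm) round, 24 mm. It starts leaning about 32 degrees in the caddy's stick pot, foot on the floor against one side, shaft on the rim of the other, its top leaning towards the robot or sideways. Origin on its axis, 63 mm from the foot's end; z axis along it from foot to top, y level at the start
- stick_tip (a point): the end of the stick's rounded foot, on its axis (the foot is a half ball of radius 12 mm there)
- stick_top (a point): the middle of the stick's flat top end; the top 110 mm or so stand free of the pot and can be gripped
- sieve: bench sieve, fixed: on four timber posts and a catch box with clear sides lies a square steel plate, 166 mm wide, its top 60 mm above the bench; on it a round flared steel hoop 42 mm high, inside radius 72 mm at the plate, 94 mm at the rim. Origin on the bench under its centre, z up; x along one of the plate's spokes
- sieve_in (a point): centre of the plate's top face, axes as the sieve's. The plate is 4 mm thick, laser-cut with openings about 22 mm across: one round the centre (radius 11 mm), a ring of six (radius 17 to 40 mm), a ring of twelve (46 to 68 mm). The bars between are 6 mm wide; the six inner spokes lie at 0, 60, 120... degrees from x, the twelve outer ones at 0, 30, 60...
- hood: dust extraction arm, fixed: a tube mast 190 mm from the sieve's centre bends over at 0.43 m high and ends in a clear conical hood, mouth 170 mm wide, over the half of the sieve on the mast's side; the mouth rises from 0.24 m high at the mast to 0.316 m. Origin on the bench under the sieve's centre, x axis level towards the mast; the -x side is open
- hood_edge (a point): the free edge of the hood's mouth, the point farthest from the mast: 3 mm past the sieve's centre line towards the mast, 0.316 m above the bench
- caddy: tool caddy, fixed: plywood board 105 x 215 x 18 mm with two steel pots, 86 mm wide, 104 mm high, 102 mm apart along its y axis. The pot at y = -51 mm holds only the stirring stick; the one at y = +51 mm holds a brush, a steel rule and a scriber reaching 0.26 m above the bench. Origin on the bench under the board's centre
- pot_in (a point): centre of the inner floor of the stick's pot (22 mm above the bench); the pot is 80 mm wide and 100 mm deep inside
- pot_rim (a point): centre of the mouth of the stick's pot (122 mm above the bench)
- spraycan: small standing aluminium can 52 mm wide and 155 mm high, between caddy and sieve; leave it alone. Origin under its centre
- coil: coil of metal strip lying flat, 96 mm wide and 50 mm high; leave it alone. Origin under its centre
- hammer: hammer with a wooden handle, 270 mm long, lying on the robot's side of the bench; leave it alone. Origin under the middle of its length, x axis along the handle to the head
- snips: tin snips, 190 mm long, lying on the robot's side of the bench; leave them alone. Origin under the pivot
- pellet0: one of the four small pellets: a ball of fired clay 14 mm in diameter, 10 g, lying on a bar of the plate; it drops through any opening it is pushed over. Origin at its centre
- pellet1: one of the four small pellets: a ball of fired clay 14 mm in diameter, 10 g, lying on a bar of the plate; it drops through any opening it is pushed over. Origin at its centre
- pellet2: one of the four small pellets: a ball of fired clay 14 mm in diameter, 10 g, lying on a bar of the plate; it drops through any opening it is pushed over. Origin at its centre
- pellet3: one of the four small pellets: a ball of fired clay 14 mm in diameter, 10 g, lying on a bar of the plate; it drops through any opening it is pushed over. Origin at its centre
- lump0: one of the four coarse lumps: angular broken fired clay, same colour, about 27 x 24 x 27 mm, 18 g, too big for the openings. Origin near its middle, 12 mm above its underside as it lies at the start
- lump1: one of the four coarse lumps: angular broken fired clay, same colour, about 27 x 24 x 27 mm, 18 g, too big for the openings. Origin near its middle, 12 mm above its underside as it lies at the start
- lump2: one of the four coarse lumps: angular broken fired clay, same colour, about 27 x 24 x 27 mm, 18 g, too big for the openings. Origin near its middle, 12 mm above its underside as it lies at the start
- lump3: one of the four coarse lumps: angular broken fired clay, same colour, about 27 x 24 x 27 mm, 18 g, too big for the openings. Origin near its middle, 12 mm above its underside as it lies at the start
Mind the look-alikes: they are no part of the job. What is shaped like the lump0 but blue is not meant.

How it is judged:
By the outcome, as a careful person would: the job done as asked, in the order asked, and still so for the second after the job is handed in, with the robot touching nothing.
It also fails if it takes over 72 s, if anything falls off the work surface, if the arm or the gripper's body presses on something with over 40 N, if the wrist force passes 120 N, or if a joint passes its speed limit or range.

## Working session

There is one attempt and no reset: what is moved stays moved. The work goes in short steps, Python scripts to look and compute and a tool call to move; the robot and the scene stay as the last step left them, time stands still between calls to the robot, and variables do not carry over. Pictures are saved under pics/ and viewed, at most 10 in all, crops included, and the job is handed in when it is done.

Besides the shell and the picture viewer there is one more tool, called after "Request:" as name(argument=value, ...), one argument or row to a line, values as JSON. apply_moves: Moves the arm, as the interface text tells. Its arguments: {"type":"object","properties":{"commands":{"type":"array"},"newtons":{"type":"number"}},"required":["commands"]}

```bash
mkdir -p pics; ls; cat > h.py <<'E'
import numpy as np, cv2
from cell import observe, imaging, arm
from scipy.spatial.transform import Rotation as R
def grab(n):
    s=observe(); p,d=imaging.get_image(n); c=imaging.camera_params(n)
    K=np.array(c["camera_matrix"])
    if "origin" in c: o=np.array(c["origin"]); Rm=np.array(c["rotation"])
    else:
        T=np.array(c["tool_from_camera"]); Rt=R.from_rotvec(s["ee_rot"]).as_matrix()
        Rm=Rt@T[:3,:3]; o=np.array(s["position"])+Rt@T[:3,3]
    Rm=Rm if Rm.shape==(3,3) else R.from_rotvec(Rm).as_matrix()
    return p,d,K,o,Rm,c
def save(n,f):
    g=grab(n); cv2.imwrite(f"pics/{f}.png",g[0][:,:,::-1]); np.savez(f"pics/{f}.npz",p=g[0],d=g[1],K=g[2],o=g[3],R=g[4]); return g
def load(f):
    z=np.load(f"pics/{f}.npz"); return z["p"],z["d"],z["K"],z["o"],z["R"]
def pts(f):
    p,d,K,o,Rm=load(f); v,u=np.mgrid[:d.shape[0],:d.shape[1]]
    X=np.stack([(u-K[0,2])/K[0,0]*d,-(v-K[1,2])/K[1,1]*d,-d],-1)
    return X@Rm.T+o
def ray(f,u,v,z):
    p,d,K,o,Rm=load(f); r=Rm@np.array([(u-K[0,2])/K[0,0],-(v-K[1,2])/K[1,1],-1]); return o+r*(z-o[2])/r[2]
def proj(f,X):
    p,d,K,o,Rm=load(f); c=Rm.T@(np.array(X)-o); return K[0,0]*c[0]/-c[2]+K[0,2], K[1,2]-K[1,1]*c[1]/-c[2]
E
python3 - <<'E'
from h import *
for n in ("top","side"):
    g=save(n,n+"0"); print(n,g[3],g[4].round(3).tolist(),[k for k in g[5]],g[5].get("distortion"))
s=observe(); print(s, arm.grasp_offset)
cv2.imwrite("pics/t0.png",cv2.resize(cv2.imread("pics/top0.png"),(800,600),interpolation=cv2.INTER_CUBIC))
cv2.imwrite("pics/s0.png",cv2.resize(cv2.imread("pics/side0.png"),(800,600),interpolation=cv2.INTER_CUBIC))
E
```

```text
pics
top [ 0.48307859 -0.05384495  1.46445627] [[-0.015, 0.997, -0.071], [-1.0, -0.013, 0.024], [0.023, 0.071, 0.997]] ['camera_matrix', 'origin', 'rotation'] None
side [ 0.18942891 -0.93712107  0.85648038] [[0.923, 0.215, -0.318], [-0.384, 0.535, -0.753], [0.008, 0.817, 0.577]] ['camera_matrix', 'origin', 'rotation'] None
{'clock': 0.1, 'joints': array([ 1.02741707,  0.43513011,  0.02494283,  1.57399438, -0.01158155,
        1.13400065, -0.07508892]), 'dq': array([-5.47257800e-05, -1.68089749e-03,  3.21423004e-05, -1.62943686e-03,
       -6.02670414e-04, -2.92261983e-04,  5.77082431e-04]), 'joint_efforts': array([ 2.61939669e-03, -6.69118524e+01,  9.87816900e-01, -3.15143144e+01,
       -6.05437928e-02,  3.75010504e-02,  7.03412411e-06]), 'position': array([ 0.26642225, -0.56486927,  0.22604205]), 'ee_rot': array([-3.06432446e+00, -6.86460042e-01,  6.73331664e-04]), 'force': array([ 0.10585089, -0.24157401,  0.11583537]), 'ft_torque': array([ 0.04380566, -0.03435467,  0.03937674]), 'gripper_force': 0.0, 'width': 0.999338377427336} 0.0188
```

View pics/t0.png

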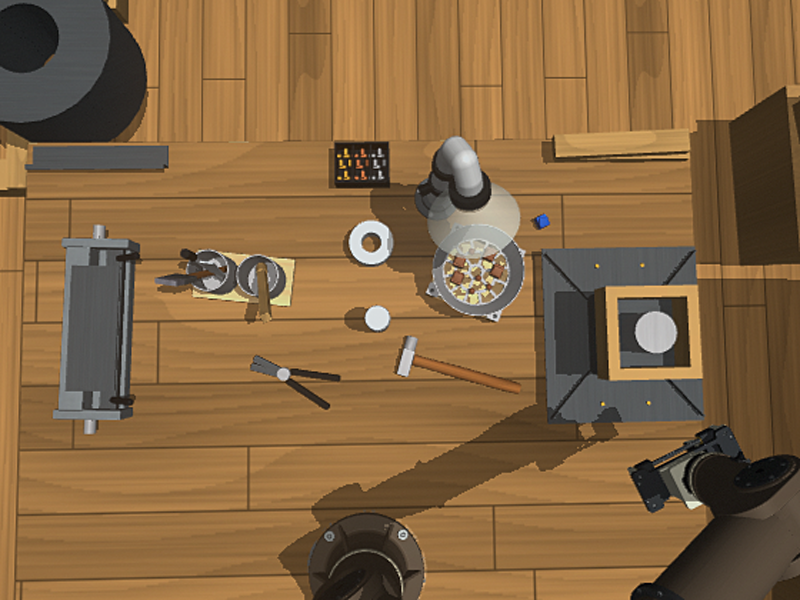

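View pics/s0.png

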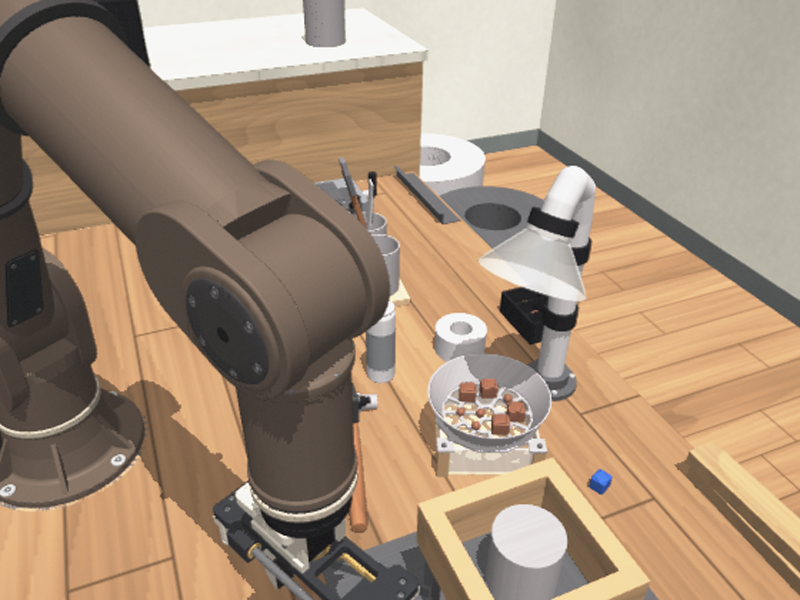

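The top view shows the stick in the right-hand pot at (260,277), leaning to (265,318) towards the robot. The sieve is at (478,270), with the hood over its far side and the mast near (435,200). The side view shows four lumps and several pellets on the plate around (490,405).

```bash
python3 - <<'E'
from h import *
f=800/560
for nm,u,v,z in [("potrim",260,277,.122),("pot2rim",213,272,.122),("sticktop",265,319,.22),("rimsieve",478,270,.102),("can",377,319,.155),("mastbase",433,198,.0),("hoodtopbend",457,150,.43)]:
    print(nm,ray("top0",u/f,v/f,z).round(3))
P=pts("top0")
def circ(pts2):
    A=np.c_[2*pts2,np.ones(len(pts2))]; s=np.linalg.lstsq(A,(pts2**2).sum(1),rcond=None)[0]; return s[:2],np.sqrt(s[2]+s[:2]@s[:2])
# rim of sieve hoop and pots from depth
for nm,c,zz,rad in [("sieve",ray("top0",478/f,270/f,.102),.102,.094),("pot",ray("top0",260/f,277/f,.122),.122,.043),("pot2",ray("top0",213/f,272/f,.122),.122,.043)]:
    m=(abs(P[...,2]-zz)<.006)&(np.hypot(P[...,0]-c[0],P[...,1]-c[1])<rad+.02)
    if nm=="sieve": m&=P[...,0]<c[0]+.02
    q=P[m][:,:2]
    for i in range(6):
        cc,r=circ(q); e=abs(np.hypot(*(q-cc).T)-r); q=q[e<max(.003,np.percentile(e,85))] if i<5 else q
    print(nm,cc.round(4),r.round(4),len(q))
# stick points
c=ray("top0",260/f,277/f,.122)
m=(P[...,2]>.135)&(abs(P[...,0]-c[0]+.05)<.09)&(abs(P[...,1]-c[1])<.045)
q=P[m]; print(len(q),q.min(0),q.max(0)); mu=q.mean(0); w=np.linalg.svd(q-mu)[2][0]; print(mu,w)
# side view crop of sieve, enlarged; hood/mast
p=cv2.imread("pics/side0.png")[235:345,290:400]; cv2.imwrite("pics/s0c.png",cv2.resize(p,(600,600),interpolation=cv2.INTER_CUBIC))
p=cv2.imread("pics/top0.png")[130:240,275:385];a=cv2.resize(p,(400,400),interpolation=cv2.INTER_CUBIC)
p=cv2.imread("pics/top0.png")[150:240,130:230];b=cv2.resize(p,(400,400),interpolation=cv2.INTER_CUBIC)
cv2.imwrite("pics/t0c.png",np.hstack([a,b]))
E
```

```text
potrim [0.628 0.206 0.122]
pot2rim [0.639 0.301 0.122]
sticktop [0.538 0.177 0.22 ]
rimsieve [ 0.639 -0.243  0.102]
can [ 0.537 -0.032  0.155]
mastbase [ 0.815 -0.159  0.   ]
hoodtopbend [ 0.795 -0.168  0.43 ]
sieve [ 0.6406 -0.2422] 0.0938 175
pot [0.6325 0.2125] 0.0411 105
pot2 [0.6437 0.3131] 0.0417 63
195 [0.53246351 0.16560602 0.13513553] [0.61087263 0.20888444 0.24179697]
[0.56863275 0.18386711 0.19802421] [-0.53850126 -0.20089413  0.81832631]
```

View pics/s0c.png

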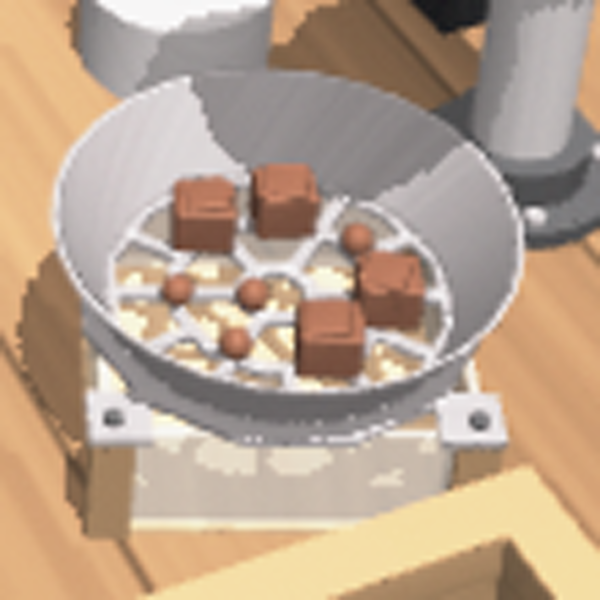

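View pics/t0c.png

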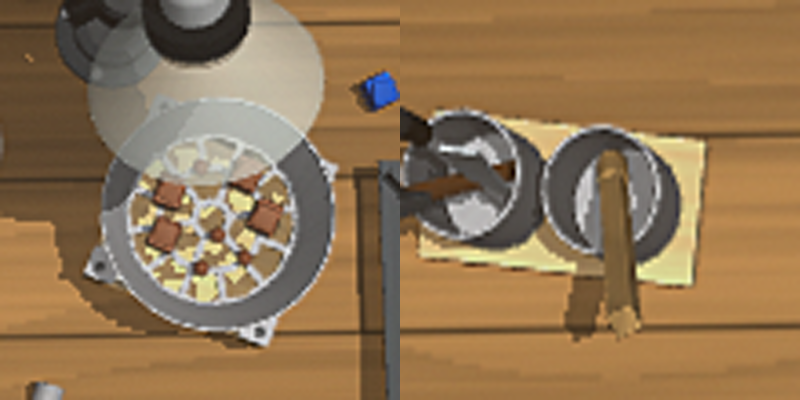

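The crops show pellets in s0c at (357,238), (178,289), (252,294) and (236,342). The stick's lean azimuth of about 20° off -x nearly matches the direction away from the mast (about 25°), so the slant it already has suits the sieve. I'm setting out for the grasp now.

Request:
apply_moves(
  commands=[
    [100,0,0.3,1,0],
    [100,0.2,0.85,0.8,0],
    [100,0.4,0.9,0,-0.17],
    [100,0.4,0.9,0,0],
    [100,0.4,0.9,0,0],
    [100,0.4,0.9,0,0],
    [100,0.4,0.9,0,0],
    [100,0.4,0.9,0,0],
    [100,0.4,0.9,0,0],
    [100,0.4,0.9,0,0],
    [100,0.4,0.9,0,0],
    [100,0.4,0.9,0,0],
  ],
  newtons=50,
)

```text
clock: 1.6
position: [0.5176, 0.0391, 0.3287]
ee_rot: [3.092, 0.555, -0.0]
force: [1.4, -1.1, 0.4]
width: 1.0
gripper_force: 0.0
```

```bash
python3 - <<'E'
from h import *
print("pellets/lumps: side then top")
C=np.array([.6406,-.2422])
for u,v,z in [(357,238,.067),(178,289,.067),(252,294,.067),(236,342,.067),(205,214,.074),(285,200,.074),(390,290,.074),(331,338,.074)]:
    q=ray("side0",290+u/5.4545,235+v/5.4545,z)[:2]; d=q-C; print(q.round(4),"rel",(d*1000).round(),round(np.hypot(*d)*1000))
print()
for u,v,z in [(202,165,.067),(200,268,.067),(217,234,.067),(245,258,.067),(218,218,.06)]:
    q=ray("top0",275+u/3.636,130+v/3.636,z)[:2]; d=q-C; print(q.round(4),"rel",(d*1000).round(),round(np.hypot(*d)*1000))
# plate circle? bars
E
```

```text
pellets/lumps: side then top
[ 0.6847 -0.2357] rel [44.  6.] 45
[ 0.5999 -0.2344] rel [-41.   8.] 41
[ 0.6271 -0.2487] rel [-13.  -6.] 15
[ 0.608  -0.2707] rel [-33. -28.] 43
[ 0.6275 -0.2045] rel [-13.  38.] 40
[ 0.6635 -0.2097] rel [23. 33.] 40
[ 0.6774 -0.2742] rel [ 37. -32.] 49
[ 0.6411 -0.2891] rel [  0. -47.] 47

[ 0.6849 -0.236 ] rel [44.  6.] 45
[ 0.5979 -0.2324] rel [-43.  10.] 44
[ 0.6264 -0.2473] rel [-14.  -5.] 15
[ 0.6058 -0.2704] rel [-35. -28.] 45
[ 0.6407 -0.2495] rel [ 0. -7.] 7
```

Request:
apply_moves(
  commands=[
    [100,0.22,0.81,0,0],
    [100,0.22,0.81,0,0],
    [100,0.22,0.81,0,0],
    [100,0,0,0,0],
    [100,0,0,0,0],
  ],
)

```text
clock: 2.22
position: [0.5567, 0.1827, 0.3283]
ee_rot: [3.091, 0.556, -0.002]
force: [0.8, -0.7, -1.6]
width: 0.999
gripper_force: 0.0
```

```bash
python3 - <<'E'
from h import *
s=observe(); print(s["position"],s["ee_rot"],s["force"])
save("wrist","w1"); P=pts("w1")
m=(P[...,2]>.13)&(P[...,2]<.26)&(np.hypot(P[...,0]-.56,P[...,1]-.185)<.075)
q=P[m]; print(len(q))
h=np.array([-.937,-.35]); n=np.array([.35,-.937])
z0=np.array([.5578,.1847])
for z in (.14,.16,.18,.2,.22,.235):
    k=q[abs(q[:,2]-z)<.006]
    if len(k)>5:
        d=(k[:,:2]-z0); print(z,len(k),"lean",np.percentile(d@h*1000,[2,50,98]).round(),"across",np.percentile(d@n*1000,[2,50,98]).round())
print(q[:,2].max())
E
```

```text
[0.55665791 0.18268242 0.32829188] [ 3.09125623e+00  5.55706681e-01 -1.63260305e-03] [ 0.8216142  -0.66081338 -1.63749889]
2898
0.14 198 lean [-53. -49. -44.] across [-8.  1. 10.]
0.16 234 lean [-41. -37. -32.] across [-7.  1. 10.]
0.18 261 lean [-28. -24. -19.] across [-8.  1. 10.]
0.2 312 lean [-15. -11.  -6.] across [-8.  0.  9.]
0.22 360 lean [-2.  2.  6.] across [-8.  0.  9.]
0.235 668 lean [ 7. 14. 27.] across [-8.  0.  9.]
0.23928445339748075
```

View pics/w1.png

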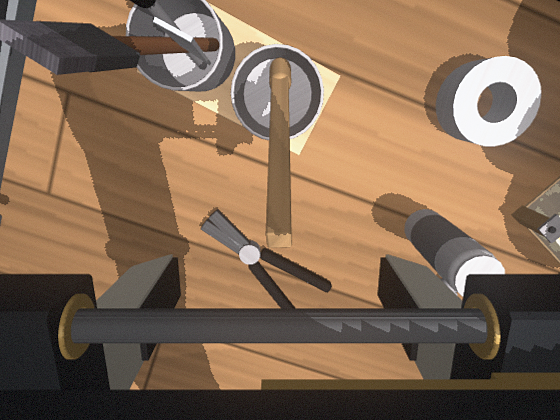

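The wrist view shows the stick's top at (278,240), centred between the fingers and free of everything. I'll descend and grip.

Request:
apply_moves(
  commands=[
    [100,0.02,0.03,-0.8,0],
    [100,0,0,-0.8,0],
    [100,0,0,-0.5,0],
    [100,0,0,-0.25,0],
    [100,0,0,0,0],
    [0,0,0,0,0],
    [0,0,0,0,0],
    [0,0,0,0,0],
    [0,0,0,0,0],
    [0,0,0,0,0],
    [0,0,0,0,0],
    [0,0,0,0,0],
  ],
  newtons=55,
)

```text
clock: 3.78
position: [0.558, 0.1851, 0.1878]
ee_rot: [3.092, 0.556, -0.0]
force: [0.3, -0.1, -0.5]
width: 0.292
gripper_force: 0.0
```

Request:
apply_moves(
  commands=[
    [0,0,0,0,0],
    [0,0,0,0,0],
    [0,0,0,0,0],
    [0,0,0,0,0],
  ],
)

```text
clock: 4.28
position: [0.5579, 0.1849, 0.1877]
ee_rot: [3.092, 0.555, -0.001]
force: [-0.9, -1.5, 0.1]
width: 0.188
gripper_force: 55.0
```

Request:
apply_moves(
  commands=[
    [0,-0.06,-0.02,0.2,0],
    [0,-0.15,-0.06,0.5,0],
    [0,-0.19,-0.07,0.6,0],
    [0,-0.19,-0.07,0.6,0],
    [0,-0.19,-0.07,0.6,0],
    [0,-0.15,-0.06,0.5,0],
    [0,0,0,0,0],
  ],
)

```text
clock: 5.15
position: [0.5025, 0.1649, 0.3713]
ee_rot: [-3.091, -0.556, -0.009]
force: [-0.1, -0.6, -0.2]
width: 0.188
gripper_force: 55.0
```

```bash
python3 - <<'E'
from h import *
s=observe(); print(s["position"],s["force"],s["width"])
t=np.array(s["position"]); 
for n in("side","top","wrist"):
    save(n,n+"2")
a=cv2.imread("pics/side2.png"); b=cv2.imread("pics/top2.png"); c=cv2.imread("pics/wrist2.png")
cv2.imwrite("pics/m2.png",np.vstack([np.hstack([a[100:300,200:400],b[100:300,100:300]]),cv2.resize(c,(400,300))]))
E
```

```text
[0.50245599 0.16492355 0.37129407] [-0.12061155 -0.58621984 -0.24770944] 0.18794515104106213
```

View pics/m2.png

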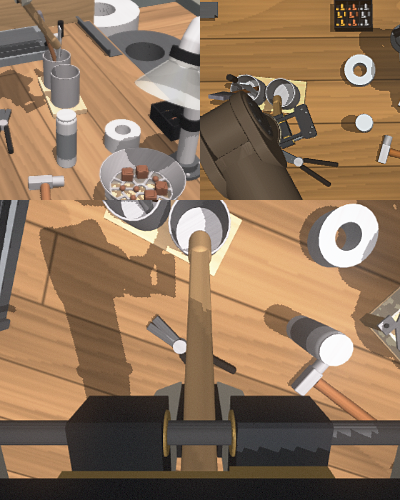

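The stick is out and held; its foot shows at (200,240) in the wrist part of the montage. I'll measure the tip relative to the TCP.

```bash
cat >> h.py <<'E'
def tip(f,t,h):
    """stick axis from wrist depth: surface facing the gripper; returns tip rel. TCP in (lean h, across n, z)"""
    P=pts(f); n=np.array([-h[1],h[0]])
    d=P-t; L=d[...,:2]@h; A=d[...,:2]@n; Z=d[...,2]
    m=(abs(A)<.03)&(L<-.01)&(L>-.2)&(Z<.0)&(Z>-.2)&(load(f)[1]>0)
    L,A,Z=L[m],A[m],Z[m]
    for i in range(8):                      # shaft line fit, foot excluded
        k=Z>Z.min()+.045 if i==0 else e<.004
        c=np.polyfit(Z[k],L[k],1); e=abs(L-np.polyval(c,Z))
    return c,L,A,Z,e
E
python3 - <<'E'
from h import *
t=np.array(observe()["position"]); h=np.array([-.937,-.35])
c,L,A,Z,e=tip("wrist2",t,h)
print(c,np.degrees(np.arctan(-c[0])),np.degrees(np.arctan(c[0])),len(L))
a=np.arctan(c[0]); ax=np.array([np.sin(a),np.cos(a)])  # (L,Z)
for z in np.arange(-.18,0,.02):
    k=abs(Z-z)<.006
    if k.sum()>5: print(round(z,3),k.sum(),np.percentile(L[k]*1e3,[5,50,95]).round(1),np.percentile(A[k]*1e3,[2,50,98]).round(1))
s=L*ax[0]+Z*ax[1]; print("along",np.percentile(s*1e3,[0,1,99]))
E
```

```text
[ 0.64699864 -0.01944012] -32.90281241192779 32.90281241192779 6298
-0.14 293 [-115.1 -110.3 -102.8] [-11.3  -0.2  10.9]
-0.12 431 [-102.4  -96.8  -91.2] [-10.8  -0.2  10.4]
-0.1 321 [-87.3 -83.5 -79.8] [-8.8 -0.2  8.2]
-0.08 392 [-74.4 -70.5 -67.2] [-8.8 -0.3  8.2]
-0.06 485 [-61.5 -57.9 -54.6] [-9.  -0.3  8.1]
-0.04 611 [-48.8 -45.1 -41.7] [-9.2 -0.9  8.1]
-0.02 773 [-36.  -32.3 -28.8] [-9.1 -0.4  8. ]
along [-192.37993398 -185.84590534  -11.69270354]
```

Request:
apply_moves(
  commands=[
    [0,0,-0.4,0,0.19],
    [0,0.05,-0.7,0,0],
    [0,0.08,-0.8,0,0],
    [0,0.1,-0.8,0,0],
    [0,0.1,-0.8,0,0],
    [0,0.1,-0.8,0,0],
    [0,0.1,-0.8,0,0],
    [0,0.1,-0.8,0,0],
    [0,0.1,-0.8,0,0],
    [0,0.05,-0.55,-0.2,0],
    [0,0.03,-0.3,-0.4,0],
    [0,0,0,0,0],
  ],
)

```text
clock: 6.8
position: [0.5492, -0.29, 0.3284]
ee_rot: [-3.06, -0.698, 0.008]
force: [-0.8, -0.3, -0.1]
width: 0.191
gripper_force: 55.0
```

```bash
python3 - <<'E'
from h import *
s=observe(); t=np.array(s["position"]); print(t,s["ee_rot"],s["joints"].round(2))
g=save("wrist","w3"); print("cam rel TCP",g[3]-t)
E
```

```text
[ 0.54920045 -0.28998026  0.32838842] [-3.05978142 -0.69753345  0.00821233] [ 0.56  0.39 -0.24  1.4   0.09  1.37 -0.8 ]
cam rel TCP [0.07263899 0.03456186 0.15710635]
```

View pics/w3.png

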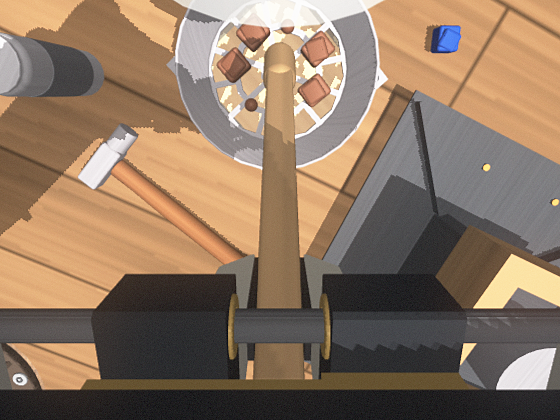

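The wrist view shows the foot over the sieve's centre, with lumps at (232,65), (252,35), (318,48) and (315,90). Two pellets are visible at (251,105) and (287,28). The camera and hood clear each other, so I'll lower the foot.

Request:
apply_moves(
  commands=[
    [0,0.05,0.02,-0.4,0],
    [0,0,0,-0.5,0],
    [0,0,0,-0.4,0],
    [0,0,0,-0.25,0],
    [0,0,0,-0.08,0],
    [0,0,0,0,0],
  ],
)

```text
clock: 7.6
position: [0.5542, -0.2874, 0.2347]
ee_rot: [3.062, 0.703, 0.001]
force: [-0.4, 0.0, -0.1]
width: 0.195
gripper_force: 55.0
```

Request:
apply_moves(
  commands=[
    [0,0,0,-0.08,0],
    [0,0.15,0,-0.02,0],
    [0,0.15,0,0,0],
    [0,0.14,0,0,0],
    [0,0,0,0,0],
  ],
)

```text
clock: 8.22
position: [0.5811, -0.2873, 0.2278]
ee_rot: [-3.062, -0.703, -0.001]
force: [-0.6, -0.0, -0.9]
width: 0.193
gripper_force: 55.0
```

```bash
python3 - <<'E'
from h import *
s=observe(); t=np.array(s["position"]); print(t,s["force"],s["ft_torque"])
save("wrist","w4"); save("side","s4"); save("top","t4")
h=np.array([-.9026,-.4305]); c,L,A,Z,e=tip("w4",t,h); 
print(c, "axis at Z=-.154:",np.polyval(c,-.154)+.0107)
a=cv2.imread("pics/side4.png") if 0 else cv2.imread("pics/s4.png"); b=cv2.imread("pics/t4.png"); w=cv2.imread("pics/w4.png")
cv2.imwrite("pics/m4.png",np.hstack([cv2.resize(a[225:345,285:405],(400,400),interpolation=2),cv2.resize(w[0:200,150:350],(400,400))]))
E
```

```text
[ 0.58109761 -0.28731095  0.22784821] [-0.57401731 -0.01094008 -0.91101657] [ 0.00402571  0.05290812 -0.03713944]
[ 0.2443718  -0.02871624] axis at Z=-.154: -0.055649494687141116
```

View pics/m4.png

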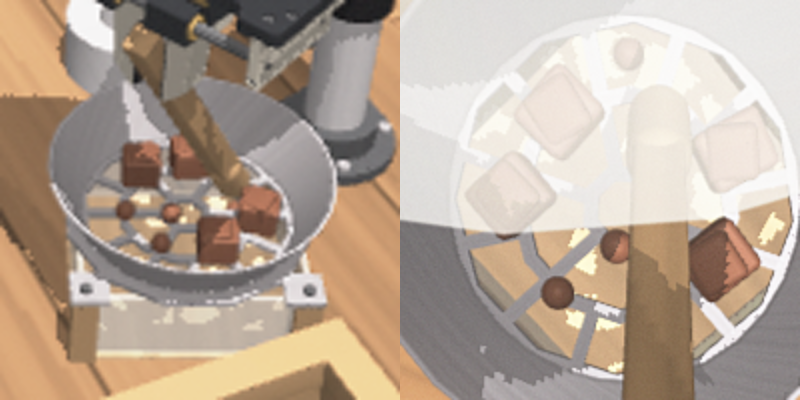

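The foot is down among the fill with light force, all four pellets are still on the plate, and the hood is clear of the gripper. I'll stir counter-clockwise at a radius of about 37 mm.

Request:
apply_moves(
  commands=[
    [0,-0.02,0.16,0,0],
    [0,-0.06,0.15,0,0],
    [0,-0.1,0.13,0,0],
    [0,-0.13,0.1,0,0],
    [0,-0.15,0.06,0,0],
    [0,-0.16,0.02,0,0],
    [0,-0.16,-0.02,0,0],
    [0,-0.15,-0.06,0,0],
    [0,-0.13,-0.1,0,0],
    [0,-0.1,-0.13,0,0],
    [0,-0.06,-0.15,0,0],
    [0,-0.02,-0.16,0,0],
  ],
)

```text
clock: 9.88
position: [0.5049, -0.288, 0.2275]
ee_rot: [-3.061, -0.702, 0.002]
force: [0.4, 0.8, 0.4]
width: 0.188
gripper_force: 55.0
```

Request:
apply_moves(
  commands=[
    [0,0.02,-0.16,0,0],
    [0,0.06,-0.15,0,0],
    [0,0.1,-0.13,0,0],
    [0,0.13,-0.1,0,0],
    [0,0.15,-0.06,0,0],
    [0,0.16,-0.02,0,0],
    [0,0.16,0.02,0,0],
    [0,0.15,0.06,0,0],
    [0,0.13,0.1,0,0],
    [0,0.1,0.13,0,0],
    [0,0.06,0.15,0,0],
    [0,0.02,0.16,0,0],
  ],
)

```text
clock: 11.38
position: [0.5809, -0.287, 0.2282]
ee_rot: [3.062, 0.702, 0.002]
force: [-1.1, 0.8, 0.6]
width: 0.191
gripper_force: 55.0
```

```bash
cat >> h.py <<'E'
def look(k):
    s=observe(); t=np.array(s["position"]); print(t.round(4),s["ee_rot"].round(3),s["force"].round(1),s["width"])
    for n in("side","wrist","top"): save(n,n[0]+str(k))
    a=cv2.imread(f"pics/s{k}.png"); w=cv2.imread(f"pics/w{k}.png")
    cv2.imwrite(f"pics/m{k}.png",np.hstack([cv2.resize(a[225:345,285:405],(400,400),interpolation=2),cv2.resize(w[0:200,150:350],(400,400))]))
E
python3 -c "
from h import *
look(5)"
```

```text
[ 0.5809 -0.287   0.2282] [3.062e+00 7.020e-01 2.000e-03] [-1.1  0.8  0.6] 0.19107076494881864
```

View pics/m5.png

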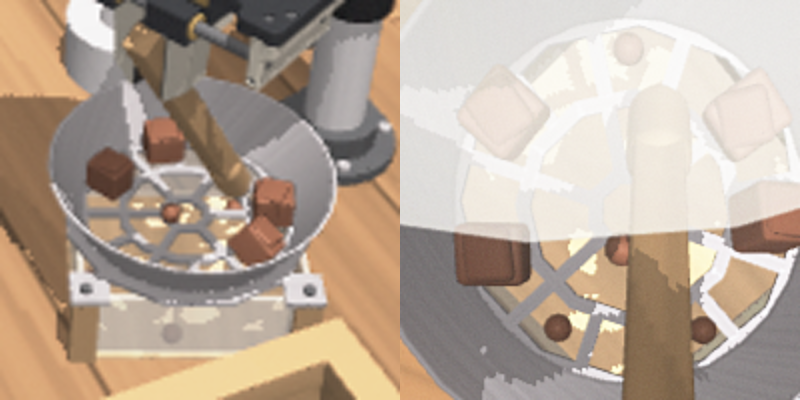

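Some pellets seem to have dropped (dark ones at (557,327) and (703,330) in the right half), but the central one at (620,250) stays. The next turn goes at a smaller radius.

Request:
apply_moves(
  commands=[
    [0,-0.18,0.1,0,0],
    [0,-0.05,0.12,0,0],
    [0,-0.07,0.09,0,0],
    [0,-0.09,0.07,0,0],
    [0,-0.1,0.04,0,0],
    [0,-0.11,0.01,0,0],
    [0,-0.11,-0.01,0,0],
    [0,-0.1,-0.04,0,0],
    [0,-0.09,-0.07,0,0],
    [0,-0.07,-0.09,0,0],
    [0,-0.04,-0.1,0,0],
    [0,-0.02,-0.11,0,0],
  ],
)

```text
clock: 13.02
position: [0.5183, -0.2876, 0.228]
ee_rot: [3.062, 0.702, 0.0]
force: [-0.2, 1.2, 0.5]
width: 0.192
gripper_force: 55.0
```

Request:
apply_moves(
  commands=[
    [0,0.02,-0.11,0,0],
    [0,0.04,-0.1,0,0],
    [0,0.07,-0.09,0,0],
    [0,0.09,-0.07,0,0],
    [0,0.1,-0.04,0,0],
    [0,0.11,-0.01,0,0],
    [0,0.11,0.01,0,0],
    [0,0.1,0.04,0,0],
    [0,0.09,0.07,0,0],
    [0,0.07,0.09,0,0],
    [0,0.04,0.1,0,0],
    [0,0.2,0.1,0,0],
  ],
)

```text
clock: 14.52
position: [0.5808, -0.2874, 0.2282]
ee_rot: [3.062, 0.701, -0.0]
force: [0.2, -0.1, -0.8]
width: 0.196
gripper_force: 55.0
```

Request:
apply_moves(
  commands=[
    [0,-0.02,0.16,0,0],
    [0,-0.06,0.15,0,0],
    [0,-0.1,0.13,0,0],
    [0,-0.13,0.1,0,0],
    [0,-0.15,0.06,0,0],
    [0,-0.16,0.02,0,0],
    [0,-0.16,-0.02,0,0],
    [0,-0.15,-0.06,0,0],
    [0,-0.13,-0.1,0,0],
    [0,-0.1,-0.13,0,0],
    [0,-0.06,-0.15,0,0],
    [0,-0.02,-0.16,0,0],
  ],
)

```text
clock: 16.02
position: [0.5058, -0.2883, 0.2277]
ee_rot: [-3.062, -0.702, 0.002]
force: [-0.4, -0.5, -0.0]
width: 0.191
gripper_force: 55.0
```

Request:
apply_moves(
  commands=[
    [0,0.02,-0.16,0,0],
    [0,0.06,-0.15,0,0],
    [0,0.1,-0.13,0,0],
    [0,0.13,-0.1,0,0],
    [0,0.15,-0.06,0,0],
    [0,0.16,-0.02,0,0],
    [0,0.16,0.02,0,0],
    [0,0.15,0.06,0,0],
    [0,0.13,0.1,0,0],
    [0,0.1,0.13,0,0],
    [0,0.06,0.15,0,0],
    [0,0.02,0.16,0,0],
  ],
)

```text
clock: 17.52
position: [0.5817, -0.2871, 0.2283]
ee_rot: [3.061, 0.702, 0.002]
force: [0.2, 0.2, 0.1]
width: 0.193
gripper_force: 55.0
```

Request:
apply_moves(
  commands=[
    [0,-0.02,0.16,0,0],
    [0,-0.06,0.15,0,0],
    [0,-0.1,0.13,0,0],
    [0,-0.13,0.1,0,0],
    [0,-0.15,0.06,0,0],
    [0,-0.16,0.02,0,0],
    [0,-0.16,-0.02,0,0],
    [0,-0.15,-0.06,0,0],
    [0,-0.13,-0.1,0,0],
    [0,-0.1,-0.13,0,0],
    [0,-0.06,-0.15,0,0],
    [0,-0.02,-0.16,0,0],
  ],
)

```text
clock: 19.02
position: [0.5056, -0.2889, 0.2279]
ee_rot: [3.062, 0.701, -0.002]
force: [0.9, 0.0, -0.3]
width: 0.194
gripper_force: 55.0
```

```bash
python3 - <<'E'
from h import *
look(6)
C=np.array([.6406,-.2422])
def blobs(f,poly):
    p=load(f)[0].astype(float); r,g,b=p[...,0],p[...,1],p[...,2]
    m=((r>1.5*g)&(r>60)&(g<1.35*b+10)&(abs(r-g)>25)).astype(np.uint8)
    k=np.zeros_like(m); cv2.fillPoly(k,[np.array(poly,np.int32)],1); m&=k
    n,l,st,c=cv2.connectedComponentsWithStats(m)
    for i in range(1,n):
        if st[i,4]>5: 
            u,v=c[i]; A=(ray(f,u,v,.067)[:2]-C)*1e3; B=(ray(f,u,v,.012)[:2]-C)*1e3
            print(f,c[i].round(),st[i,2:],"plate",A.round(),"box",B.round())
for k in("5","6"):
    for f in("s"+k,"t"+k):
        ring=[proj(f,[C[0]+.094*np.cos(a),C[1]+.094*np.sin(a),.102]) for a in np.linspace(0,6.28,40)]
        if f[0]=="s": ring=list(ring)+[proj(f,[C[0]-.05,C[1]-.12,.0])]; ring=cv2.convexHull(np.array(ring,np.float32))[:,0]
        blobs(f,ring)
E
```

```text
[ 0.5056 -0.2889  0.2279] [ 3.062e+00  7.010e-01 -2.000e-03] [ 0.9  0.  -0.3] 0.19390916247605558
s5 [333. 264.] [11  6 34] plate [21. 73.] box [ 54. 126.]
s5 [366. 282.] [10  7 51] plate [ 62. -13.] box [98. 34.]
s5 [365. 294.] [ 9 13 41] plate [ 38. -46.] box [72. -0.]
s5 [358. 296.] [4 4 7] plate [ 23. -44.] box [56.  1.]
t5 [350. 182.] [11  9 54] plate [ 24. -55.] box [ 31. -64.]
t5 [314. 187.] [ 8  8 29] plate [10. 59.] box [17. 54.]
t5 [317. 182.] [4 2 7] plate [23. 49.] box [30. 44.]
t5 [319. 199.] [ 9  4 10] plate [-28.  42.] box [-23.  36.]
s6 [333. 264.] [10  6 38] plate [21. 73.] box [ 54. 126.]
s6 [366. 280.] [10  6 48] plate [64. -5.] box [100.  43.]
s6 [365. 294.] [ 7 12 33] plate [ 39. -46.] box [73. -1.]
s6 [360. 302.] [5 4 7] plate [ 15. -62.] box [ 48. -18.]
t6 [351. 181.] [ 9  9 48] plate [ 26. -57.] box [ 33. -67.]
t6 [313. 187.] [ 8  7 24] plate [10. 60.] box [16. 55.]
t6 [317. 182.] [4 2 7] plate [23. 49.] box [30. 44.]
t6 [349. 203.] [3 3 8] plate [-41. -48.] box [-36. -57.]
```

View pics/m6.png

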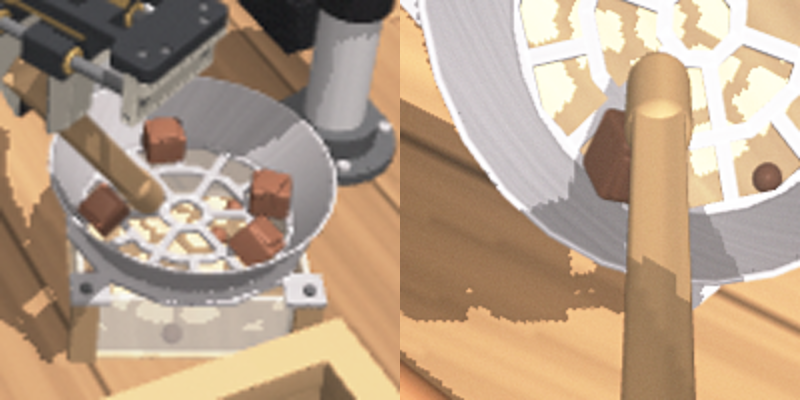

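The plate looks clear of pellets in the side view, with one seen in the box at (172,333); in the wrist view a pellet shows through an opening at (767,178). My picture allowance is used up, so I'll count the pellets numerically from depth and colour.

```bash
cat >> h.py <<'E'
C=np.array([.6406,-.2422])
def clay(f,rat=1.55,amin=6):
    p=load(f)[0].astype(float); r,g,b=p[...,0]+1,p[...,1]+1,p[...,2]+1; P=pts(f)
    q=(P[...,:2]-C)*1e3
    m=((r/g>rat)&(g/b<1.6)&(r>45)&(np.hypot(q[...,0],q[...,1])<110)&(P[...,2]<.14)).astype(np.uint8)
    n,l,st,c=cv2.connectedComponentsWithStats(m)
    for i in range(1,n):
        if st[i,4]>=amin:
            k=l==i; x=q[k]; z=P[...,2][k]*1e3
            print(f,c[i].round(),st[i,2:],"xy",np.median(x,0).round(),"z",np.percentile(z,[5,50,95]).round(),"rgb",np.median(p[k],0))
E
python3 - <<'E'
from h import *
for f in ("s0","s6","w6","t6"):
    if f=="s0": f="side0"
    clay(f); 
    print(f,"centre px",np.round(proj(f,[C[0],C[1],.06])),"mast-side plate px",np.round(proj(f,[C[0]+.065,C[1]+.03,.06])))
E
```

```text
side0 centre px [340. 288.] mast-side plate px [358. 272.]
s6 centre px [340. 288.] mast-side plate px [358. 272.]
w6 [379.   0.] [5 2 6] xy [ 23. -49.] z [85. 86. 87.] rgb [183.5 116.   88. ]
w6 [391.   7.] [ 26  18 159] xy [ 24. -59.] z [75. 84. 87.] rgb [190. 121.  92.]
w6 [378.   3.] [4 4 7] xy [ 21. -49.] z [86. 86. 87.] rgb [181. 116.  89.]
w6 [399.  18.] [ 9 11 28] xy [ 22. -69.] z [73. 77. 79.] rgb [167.5 103.   76.5]
w6 [392.  17.] [4 4 8] xy [ 20. -64.] z [79. 81. 82.] rgb [176.  110.5  85. ]
w6 [388.  27.] [7 4 8] xy [ 16. -66.] z [66. 67. 69.] rgb [98.5 61.5 42. ]
w6 [375.  30.] [10  2 11] xy [ 10. -59.] z [63. 65. 67.] rgb [98. 60. 46.]
w6 centre px [300.   8.] mast-side plate px [ 303. -104.]
t6 [351. 180.] [ 9  8 35] xy [ 28. -55.] z [77. 82. 90.] rgb [133.  84.  57.]
t6 centre px [333. 190.] mast-side plate px [322. 169.]
```

```bash
python3 - <<'E'
from h import *
p,d,K,o,Rm=load("w6"); e=np.array([.9026,.4305,0])
print("fwd",-Rm[:,2], "cam along",(o[:2]-C)@e[:2],o[2])
for dz in (.05,.08,.1,.13,.16):
  for sh in (0,.03,.05,.07):
    oo=o+e*sh+[0,0,dz]; r=[]
    for x in (-.07,0,.07):
        X=np.array([*C,.06])+e*x; c=Rm.T@(X-oo); r.append(round(K[1,2]-K[1,1]*c[1]/-c[2]))
    ca=(oo[:2]-C)@e[:2]; f=(.003-ca)/(.07-ca); zc=oo[2]+f*(.06-oo[2]) if ca<.003 else 9
    print(dz,sh,r,"z at hood edge",round(zc,3))
for f in("side0","s6"):
  p,d,*_=load(f); P=pts(f); 
  for u,v in ((350,297),(361,288),(336,289),(333,298),(366,282),(321,296)): print(f,u,v,p[v,u],d[v,u],P[v,u].round(3))
E
```

```text
fwd [-0.26736527 -0.12702131 -0.95518658] cam along -0.06326864747262434 0.3844995204371262
0.05 0 [102, 20, -72] z at hood edge 0.248
0.05 0.03 [134, 56, -31] z at hood edge 0.303
0.05 0.05 [154, 80, -5] z at hood edge 0.361
0.05 0.07 [174, 102, 20] z at hood edge 9
0.08 0 [101, 26, -58] z at hood edge 0.263
0.08 0.03 [131, 59, -21] z at hood edge 0.322
0.08 0.05 [150, 81, 3] z at hood edge 0.385
0.08 0.07 [169, 101, 26] z at hood edge 9
0.1 0 [101, 30, -50] z at hood edge 0.273
0.1 0.03 [129, 61, -15] z at hood edge 0.335
0.1 0.05 [148, 81, 8] z at hood edge 0.402
0.1 0.07 [165, 101, 30] z at hood edge 9
0.13 0 [101, 34, -39] z at hood edge 0.288
0.13 0.03 [127, 63, -7] z at hood edge 0.355
0.13 0.05 [144, 82, 14] z at hood edge 0.426
0.13 0.07 [161, 101, 34] z at hood edge 9
0.16 0 [100, 38, -30] z at hood edge 0.304
0.16 0.03 [125, 65, 0] z at hood edge 0.374
0.16 0.05 [141, 83, 19] z at hood edge 0.45
0.16 0.07 [157, 100, 38] z at hood edge 9
side0 350 297 [181 122  97] 1.0691333 [ 0.634 -0.297  0.084]
side0 361 288 [134  90  71] 1.0925245 [ 0.671 -0.281  0.083]
side0 336 289 [180 120  95] 1.1013869 [ 0.622 -0.255  0.075]
side0 333 298 [184 124  98] 1.0862356 [ 0.606 -0.273  0.069]
side0 366 282 [163 115  94] 1.1081595 [ 0.691 -0.269  0.083]
side0 321 296 [234 228 227] 1.1060627 [ 0.589 -0.248  0.058]
s6 350 297 [218 208 205] 1.1011245 [ 0.647 -0.277  0.06 ]
s6 361 288 [110  76  59] 1.1146348 [ 0.681 -0.268  0.068]
s6 336 289 [244 232 211] 1.2088062 [ 0.665 -0.189 -0.002]
s6 333 298 [230 223 223] 1.1000087 [ 0.611 -0.265  0.059]
s6 366 282 [173 115  90] 1.1073574 [ 0.691 -0.269  0.084]
s6 321 296 [232 225 224] 1.1043794 [ 0.589 -0.249  0.059]
```

```bash
sed -i 's/g\/b<1.6)&(r>45)/g\/b<1.42)\&(r>40)/; s/rat=1.55/rat=1.36/' h.py; python3 - <<'E'
from h import *
for f in ("side0","s4","s5","s6","t6","w5","w6"): clay(f,amin=4); print()
E
```

```text
side0 [342. 271.] [ 13  14 144] xy [20. 28.] z [66. 82. 88.] rgb [142.  95.  75.]
side0 [327. 274.] [ 11  13 138] xy [-17.  33.] z [65. 82. 88.] rgb [156.5 105.   83. ]
side0 [355. 291.] [ 24  28 339] xy [ 23. -41.] z [65. 82. 88.] rgb [157. 105.  83.]
side0 [322. 288.] [ 5  5 22] xy [-44.   5.] z [67. 71. 75.] rgb [169.  118.5  94.5]
side0 [336. 289.] [ 5  6 22] xy [-15.  -8.] z [65. 71. 75.] rgb [170.5 117.   94. ]
side0 [333. 297.] [ 5  6 21] xy [-35. -30.] z [66. 70. 74.] rgb [175. 116.  91.]

s4 [340. 272.] [11 14 94] xy [14. 27.] z [65. 78. 86.] rgb [115.5  79.   63. ]
s4 [327. 274.] [ 11  13 134] xy [-17.  32.] z [65. 82. 88.] rgb [101.5  69.5  56. ]
s4 [356. 292.] [ 25  23 313] xy [ 24. -43.] z [64. 82. 88.] rgb [116.  80.  64.]
s4 [322. 288.] [ 5  5 20] xy [-44.   6.] z [66. 70. 75.] rgb [107.   73.5  58.5]
s4 [336. 288.] [ 5  6 23] xy [-16.  -8.] z [65. 71. 74.] rgb [143.  95.  82.]
s4 [333. 298.] [ 5  6 22] xy [-35. -30.] z [65. 70. 73.] rgb [107.   74.5  59.5]

s5 [333. 267.] [ 12  13 136] xy [ 8. 49.] z [66. 81. 87.] rgb [125.  84.  68.]
s5 [317. 277.] [ 14  15 146] xy [
[... 1315 characters left out ...]
 [ 9 15 91] xy [-16.  -4.] z [70. 72. 74.] rgb [168. 114.  90.]
w5 [207. 122.] [4 3 7] xy [-30.  34.] z [82. 83. 84.] rgb [133.  93.  79.]
w5 [208. 126.] [4 4 6] xy [-32.  32.] z [81. 83. 84.] rgb [119.   86.5  75.5]
w5 [255. 125.] [2 3 4] xy [-17.  -0.] z [71. 72. 73.] rgb [110.  79.  69.]
w5 [229. 164.] [ 13  12 115] xy [-67.   9.] z [12. 16. 18.] rgb [106.  75.  60.]
w5 [301. 165.] [ 12  13 114] xy [-36. -56.] z [13. 16. 18.] rgb [108.   76.5  62.5]

w6 [378.  14.] [  48   33 1291] xy [ 17. -53.] z [68. 79. 87.] rgb [119.  81.  64.]
w6 [255.  80.] [ 23  46 612] xy [-63.   8.] z [73. 82. 89.] rgb [115.  82.  67.]
w6 [335.  88.] [13 14 88] xy [-37. -57.] z [13. 16. 18.] rgb [129.  93.  78.]
```

All four pellets are located in the catch box, at z≈16 mm: (-67,9), (-36,-56), (60,29) and (38,7). Four lumps remain on the plate after 3.5 turns. I'll lift out and return to the pot.

Request:
apply_moves(
  commands=[
    [0,0.15,0,0.1,0],
    [0,0.15,0,0.3,0],
    [0,0,0,0.5,0],
    [0,0,0,0.6,0],
    [0,0,0,0.6,0],
    [0,-0.05,0.1,0.3,0],
    [0,-0.05,0.4,0,0],
    [0,-0.05,0.7,0,-0.19],
    [0,-0.05,0.8,0,0],
    [0,-0.05,0.8,0,0],
    [0,-0.05,0.8,0,0],
    [0,-0.05,0.8,0,0],
  ],
)

```text
clock: 20.68
position: [0.5015, -0.0203, 0.3703]
ee_rot: [-3.091, -0.559, 0.004]
force: [0.8, -0.0, -1.0]
width: 0.19
gripper_force: 55.0
```

Request:
apply_moves(
  commands=[
    [0,0,0.8,0,0],
    [0,0,0.8,0,0],
    [0,0,0.7,0,0],
    [0,0,0.5,0,0],
    [0,0,0.3,0,0],
    [0,0,0,0,0],
    [0,0,0,0,0],
  ],
)

```text
clock: 21.55
position: [0.5026, 0.1619, 0.3712]
ee_rot: [3.091, 0.556, -0.002]
force: [-0.0, 0.4, -0.1]
width: 0.195
gripper_force: 55.0
```

```bash
python3 - <<'E'
from h import *
s=observe(); t=np.array(s["position"]); h=np.array([-.937,-.35]); print(t,s["ee_rot"],s["force"],s["clock"])
save("wrist","w7"); save("side","s7"); save("top","t7")
c,L,A,Z,e=tip("w7",t,h); print(c,np.degrees(np.arctan(c[0])))
for z in (-.14,-.1,-.06):
    k=abs(Z-z)<.006; print(z,np.percentile(L[k]*1e3,[5,50,95]).round(1),np.percentile(A[k]*1e3,[2,50,98]).round(1))
clay("s7",amin=4); clay("t7",amin=4)
E
```

```text
[0.50261919 0.16185392 0.37116994] [ 3.09116371e+00  5.55921033e-01 -2.35186835e-03] [-0.03058188  0.43241118 -0.13515411] 21.55
[ 0.72787002 -0.02121067] 36.049750309224684
-0.14 [-126.9 -122.4 -114.9] [-11.5   0.   11.4]
-0.1 [-97.4 -93.4 -89.6] [-9.  -0.1  8.2]
-0.06 [-68.5 -64.5 -60.6] [-9.1 -0.2  8.2]
s7 [334. 267.] [ 13  13 140] xy [ 9. 49.] z [66. 81. 87.] rgb [117.5  78.5  63. ]
s7 [364. 290.] [ 18  29 298] xy [ 37. -47.] z [65. 80. 88.] rgb [129.  87.  69.]
s7 [317. 290.] [ 14  14 116] xy [-63.  -5.] z [72. 82. 89.] rgb [168.5 112.5  88.5]
s7 [354. 286.] [4 2 6] xy [61. 31.] z [16. 17. 18.] rgb [157.5 105.5  84.5]
s7 [351. 295.] [ 4  5 12] xy [38.  8.] z [13. 17. 19.] rgb [161.5 110.   86. ]
t7 [349. 182.] [10  9 39] xy [ 20. -45.] z [72. 82. 92.] rgb [83. 58. 43.]
t7 [314. 185.] [ 9  9 46] xy [13. 59.] z [81. 86. 89.] rgb [154.5 103.5  74.5]
t7 [348. 202.] [3 3 5] xy [-34. -55.] z [11. 15. 19.] rgb [82. 57. 42.]
t7 [331. 208.] [ 7  7 23] xy [-56.  10.] z [74. 83. 90.] rgb [84. 57. 41.]
```

The stick has slipped to about 36° in the grip. It can't reach the floor at that slant, so I'll go in to about 12 mm above it and then ease down with a light grip so it can pivot.

Request:
apply_moves(
  commands=[
    [0,-0.15,-0.02,0,0],
    [0,0,0,0,0],
    [0,0.19,0.07,-0.6,0],
    [0,0.19,0.07,-0.6,0],
    [0,0.16,0.06,-0.5,0],
    [0,0.14,0.05,-0.45,0],
    [0,0.12,0.045,-0.4,0],
    [0,0.07,0.03,-0.22,0],
    [0,0.035,0.01,-0.1,0],
    [0,0,0,0,0],
  ],
)

```text
clock: 22.95
position: [0.5486, 0.1811, 0.2]
ee_rot: [3.092, 0.556, -0.001]
force: [-1.7, -1.7, 0.9]
width: 0.193
gripper_force: 55.0
```

Request:
apply_moves(
  commands=[
    [0,0,0,0,0],
    [0,0,0,-0.05,0],
    [0,0.05,0.02,-0.05,0],
    [0,0.05,0.02,-0.05,0],
    [0,0.03,0.01,-0.03,0],
    [0,0,0,0,0],
  ],
  newtons=8,
)

```text
clock: 23.7
position: [0.5567, 0.1843, 0.1887]
ee_rot: [-3.092, -0.556, 0.0]
force: [0.0, 0.1, 0.0]
width: 0.195
gripper_force: 8.0
```

Request:
apply_moves(
  commands=[
    [100,0,0,0,0],
    [100,0,0,0,0],
    [100,0,0,0,0],
    [100,0,0,0,0],
    [100,0,0,0,0],
    [100,0,0,0,0],
    [100,0,0,0,0],
    [100,0,0,0,0],
    [100,0,0,0,0],
    [100,0,0,0,0],
    [100,0,0,0,0],
    [100,0,0,0,0],
  ],
)

```text
clock: 25.2
position: [0.5565, 0.1842, 0.189]
ee_rot: [3.092, 0.556, -0.0]
force: [0.5, 0.2, 0.6]
width: 1.0
gripper_force: 0.0
```

Request:
apply_moves(
  commands=[
    [100,0,0,0.2,0],
    [100,0,0,0.5,0],
    [100,0,0,0.8,0],
    [100,0,0,0.8,0],
    [100,0,0,0.3,0],
    [100,0,0,0,0],
    [100,0,0,0,0],
  ],
)

```text
clock: 26.08
position: [0.5561, 0.184, 0.3442]
ee_rot: [3.092, 0.556, -0.002]
force: [-1.0, -0.6, -0.1]
width: 1.003
gripper_force: 0.0
```

```bash
python3 - <<'E'
from h import *
s=observe(); t=np.array(s["position"]); print(t,s["width"],s["force"],s["clock"])
save("wrist","w8"); P=pts("w8"); h=np.array([-.937,-.35]); n=np.array([.35,-.937]); z0=np.array([.5578,.1847])
m=(P[...,2]>.13)&(P[...,2]<.28)&(np.hypot(P[...,0]-.56,P[...,1]-.185)<.085); q=P[m]
for z in (.14,.16,.18,.2,.22,.235):
    k=q[abs(q[:,2]-z)<.006]
    if len(k)>5: d=k[:,:2]-z0; print(z,len(k),np.percentile(d@h*1000,[2,50,98]).round(),np.percentile(d@n*1000,[2,50,98]).round())
print(q[:,2].max()); save("side","s8"); clay("s8",amin=4)
# anything else moved: compare top depth/colour with the start
save("top","t8"); a=load("top0")[0].astype(int); b=load("t8")[0].astype(int)
for nm,(u,v) in {"can":(264,223),"coil":(259,170),"hammer":(285,250)}.items():
    print(nm, abs(a[v-12:v+12,u-12:u+12]-b[v-12:v+12,u-12:u+12]).mean().round(1))
E
```

```text
[0.55608029 0.18397376 0.34420004] 1.0032945924039318 [-0.97071012 -0.56062021 -0.06171854] 26.075
0.14 174 [-53. -49. -45.] [-9. -0.  8.]
0.16 206 [-41. -37. -33.] [-7.  1. 10.]
0.18 244 [-29. -24. -19.] [-5.  3. 12.]
0.2 273 [-15. -11.  -6.] [-3.  5. 14.]
0.22 320 [-3.  1.  7.] [-2.  7. 15.]
0.235 604 [ 7. 14. 26.] [-0.  8. 17.]
0.2402638451249272
s8 [334. 267.] [ 13  13 140] xy [ 9. 49.] z [66. 82. 87.] rgb [118.   78.5  63.5]
s8 [364. 290.] [ 18  29 298] xy [ 37. -48.] z [66. 80. 87.] rgb [129.   87.5  70. ]
s8 [317. 290.] [ 14  14 116] xy [-63.  -5.] z [72. 81. 89.] rgb [169. 112.  89.]
s8 [354. 286.] [4 2 6] xy [60. 29.] z [14. 18. 21.] rgb [158.5 107.   85. ]
s8 [351. 295.] [ 4  5 12] xy [38.  9.] z [13. 16. 19.] rgb [162.  110.   86.5]
can 5.7
coil 5.9
hammer 6.0
```

```bash
python3 -c "
from h import *
print(arm.sign_off())"
```

```text
the job is handed in; nothing more can be done
None
```

The job is handed in at about 26 s on the robot's clock: after 3.5 turns of stirring, all four pellets measured in the catch box and all four lumps still on the sieve, the stick is back leaning in its pot, and the hood and the other things on the bench were left alone.

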